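# Refit the stitch dial on a sewing-machine control box

### The arm

A 6-joint arm with a two-finger parallel gripper is mounted at the origin on the work surface. World frame = base frame: x ahead of the robot, y to its left, z up, the work surface at z = 0. Lengths are in m, angles in rad, forces in N, time in s.
With the tool pointing down it reaches from about 0.275 to 0.875 m from the base axis. Payload 12.5 kg.
Tool frame: the origin (TCP) lies at the very end of the fingers, on their centre line; the grasp point (between the pads) lies 19 mm behind it; z points along the fingers, y is the line along which they close (so a half turn about z gives the same grasp; the last joint's range is limited). The gripper opens to 85 mm and grips with 20 to 120 N. Pads are 22 mm wide; open, the fingers measure 114 mm over their backs; the gripper's body (76 mm by 85 mm) begins 54 mm behind the grasp point. The pads swing forward as they close: fully open they stand 13 mm farther back than shut.
Start: joints at [-1.387, 0.351, 1.652, -0, 1.139, -0.085], TCP at [0.146, -0.53, 0.231] pointing down, gripper open.
Joint ranges: [-2.75, 2.75], [-0.79, 2.1], [0.01, 2.65], [-1.57, 4.71], [0.07, 3.14], [-2.87, 2.87]. Speed limits (rad/s): [2.22, 2.22, 2.79, 3.14, 3.14, 3.14].

### API

Orientations are given as a unit quaternion [w, x, y, z].
In Python, from plant import state, grab_frame, close_job gives the robot as it stands.
- The arm moves only by the tool step_arm, never from a script. Its argument "deltas" is a list of rows, each a list of 5 numbers: the shift along the world's x, y, z in mm, then the turn about the world's z in degrees, then the opening in per cent of the stroke, from 0 (shut) to 100 (fully open). In form: [[x, y, z, yaw, grip], ...]. A call has 1 to 20 rows; each row shifts and turns the commanded pose from where the row before left it; what a row does not reach is not made up. A row lasts 1/10 s, in which the tool goes at most 50 mm and 8.59 degrees, less where a joint would pass 70% of its speed; a pose out of reach is approached as far as the arm can. A call is refused whole if a number of a shift passes 50 or a number of a turn 8.59, either way. A call with a gripper value outside its range is refused whole. The fingers move at their own pace and stop on an object; the grip force is fixed at half the most. Time passes only in rows, so rows that do not move let the fingers close. It gives the time, the measured TCP pose, the force, the opening and the grip force at its end, in the units of the state.
- state(): the state, without advancing time (a new reading comes with each control period).
- grab_frame(name): name is "scene" or "side" or "wrist"; returns a dict with "frame" (400x640x3 uint8, blue, green, red), "fx", "fy", "cx", "cy" (pixels), "dist_coeffs" ([k1, k2, p1, p2, k3] as OpenCV has them; the pictures are not rectified), "R" (3x3) and "t" (3): a world point X has camera coordinates R X + t. Camera axes: x right, y down, z forward; pixel columns grow to the right and rows downward; lengths in m; the calibration is good to about 2 mm. A picture is of the moment at which its call begins. There is no depth.
- close_job(): hands the job in; it is judged then, once.
The state is a dict: "clock": time; "joint_positions": joint angles; "dq": joint speeds; "tau": joint torques, N m; "ee_pos": TCP position; "tool_rot": TCP orientation; "wrist_force": force on the tool from outside, world axes, zero at the start; "ft_torque": the same for the moment, N m; "width": opening from 0.0 (shut) to 1.0 (fully open); "gripper_force": force on a finger pad.
Only numpy, scipy, OpenCV 4.12 (cv2) and the standard library are available. Lean on these libraries where they do the work, as an engineer would, in place of code of your own. Each camera call takes 0.05 s, during which the arm holds its last target. There are 200 camera calls.

### The job

Refit the dial of the sewing-machine control box: first seat the aluminium bezel over the shaft, flat and fully down in the pocket in the box's top. Then take the pointer knob, turn it so that its pointer looks the way the shaft's flat faces, push it fully home on the D-shaft and press it on down, shaft and all, to the stop of the spring-loaded shaft; the program finishes while the gripper still holds the knob pressed in. Leave the other things on the table where they are.

Things in the scene. Friction and masses are not known exactly. Their poses are not given: they have to be found in the camera images.
- control_box: grey sewing-machine control box, fixed to the table, 170 (x) x 200 (y) x 60 mm high; origin at the centre of its underside. In the middle of its top is a rectangular pocket, 74.5 (along box x) x 54.5 mm, 6 mm deep, and the dial shaft rises from the middle of that pocket.
- pocket (a point): centre of the pocket's floor, 54 mm above the table; axes as the box's (x along the 74.5 mm side, z up)
- shaft_tip (a point): centre of the top end of the steel D-shaft, 40 mm above the pocket floor (94 mm above the table) at rest. Shaft 16 mm in diameter with one flat along its length, 4.5 mm from the axis; this point's x axis points out through the flat, z up. The last 2 mm are tapered. A dark scribed line runs from the tip's centre to the flat and down it. Brass collar 21 mm across, 2 mm high, at its foot.
- shaft_turn (a joint): angle of the shaft about its upright axis relative to the box, rad, counter-clockwise from above, 0 = flat towards box +x; very stiff (0.25 N m), range -0.75 to 0.75; stays where it is
- shaft (a joint): how far the spring-loaded shaft is pressed down, m: 0 at rest, 0.006 at its stop. The spring needs 5 N before it starts to move and 9 N at the stop, and pushes the shaft up again when let go.
- bezel: aluminium bezel flat on the table: base 72 (x) x 52 (y) x 6 mm (lowest 2 mm narrowed 1.25 mm all round), on it a boss 44 (x) x 34 (y) mm up to 16 mm above the underside, 26 mm square hole through both. Origin: centre of underside, z up. Fits the pocket either way round; seated, base top flush with box top. Grip the boss across its 34 mm. 50 to 100 g.
- knob: black pointer knob standing bore down: eight-sided body 40 mm across, 19 mm high, on it a grip bar 38 mm long (x), 12 mm wide (y), from 19 to 38 mm above the underside, and at its +x end a wedge-shaped pointer nose reaching 30 mm from the axis, 16 to 26 mm high. Origin: centre of underside, on the bore's axis, z up. 35 to 70 g.
- pointer (a point): end of the knob's pointer nose, 30 mm along the knob's +x from its axis, 21 mm above the underside
- knob_bore (a point): inner end of the knob's bore, on its axis, 16 mm above the underside; axes as the knob's. Bore open below, 18 mm wide, flat 5.5 mm from the axis on the +x (pointer) side: it goes on only with the pointer the way the shaft's flat faces (8 degrees of play). Home, this point meets the shaft tip and the underside is 8 mm above the seated bezel's top.
- bobbin_a: bystander: steel bobbin, 21 mm across, 11 mm high, standing upright; origin at the centre of its underside
- bobbin_b: bystander: a second, equal steel bobbin
- round_dial: bystander: plain round black dial, 46 mm across, 26 mm high, no bar and no bore: not the knob to fit; origin at the centre of its underside
- screwdriver: bystander: screwdriver, 180 mm long, lying along its own x axis
- oil_bottle: bystander: white oil bottle, 44 mm across, 110 mm high, standing
- cone: bystander: empty grey plastic cone, 60 mm across at the foot, 120 mm high, standing
- nippers: bystander: thread nippers with a blue grip, 115 mm long, 28 mm wide, 10 mm high, lying along their own x axis
Mind the look-alikes: they are no part of the job. What is shaped like the knob but orange is not meant.

How it is judged:
By the outcome, as a careful person would: the job done as asked, in the order asked, and still so for the second after the job is handed in, while the arm keeps its last pose, push and grip.
It also fails if it takes over 61 s, if anything falls off the work surface, if the arm or the gripper's body presses on something with over 40 N, if the wrist force passes 120 N, or if a joint passes its speed limit or range.

## Working session

There is one attempt and no reset: what is moved stays moved. The work goes in short steps, Python scripts to look and compute and a tool call to move; the robot and the scene stay as the last step left them, time stands still between calls to the robot, and variables do not carry over. Pictures are saved under pics/ and viewed, at most 10 in all, crops included, and the job is handed in when it is done.

Besides the shell and the picture viewer there is one more tool, called by a JSON object that holds its "fn" and its "kwargs". step_arm: Moves the arm, as the interface text tells. Its arguments: {"type":"object","properties":{"deltas":{"type":"array","items":{"type":"array","items":{"type":"number"}}}},"required":["deltas"]}

```bash
ls; mkdir -p pics
cat > h.py <<'E'
import numpy as np,cv2
from plant import state,grab_frame,close_job
def grab(n,save=None):
    g=grab_frame(n)
    if save: cv2.imwrite('pics/'+save,g['frame'])
    return g
def K(g): return np.array([[g['fx'],0,g['cx']],[0,g['fy'],g['cy']],[0,0,1.]])
def ray(g,px):
    p=cv2.undistortPoints(np.array(px,float).reshape(-1,1,2),K(g),np.array(g['dist_coeffs'],float)).reshape(-1,2)
    R=np.array(g['R']);t=np.array(g['t'])
    return -R.T@t,np.c_[p,np.ones(len(p))]@R
def plane(g,px,z):
    c,d=ray(g,px); return c+d*((z-c[2])/d[:,2])[:,None]
def proj(g,X):
    return cv2.projectPoints(np.array(X,float).reshape(-1,1,3),cv2.Rodrigues(np.array(g['R']))[0],np.array(g['t'],float),K(g),np.array(g['dist_coeffs'],float))[0].reshape(-1,2)
E
python3 -c "
from h import *
a=grab('scene','s1.png');b=grab('side','d1.png');w=grab('wrist','w1.png')
for g in(a,b,w): print(-np.array(g['R']).T@g['t'],np.array(g['R'])[2],g['fx'])
s=state();print(s)"
```

```text
pics
[ 1.06387347 -0.90582489  0.74892682] [-0.42848164  0.7233285  -0.54147887] 452.58631975661916
[0.0355748  0.6338034  0.76594401] [ 0.45672128 -0.60670337 -0.65062792] 386.93206100255634
[ 0.22734082 -0.50723424  0.37359926] [-0.31498404 -0.08600616 -0.94519204] 353.2277173903371
{'clock': 0.15, 'joint_positions': array([-1.38663565e+00,  3.51112958e-01,  1.65225717e+00,  2.64706092e-05,
        1.13909980e+00, -8.46247464e-02]), 'dq': array([-0.00099672, -0.00068336, -0.00244596, -0.00244695, -0.00015388,
        0.00016293]), 'tau': array([ 1.24102939e-03, -5.06249785e+01, -2.91503745e+01, -1.10419569e-05,
        3.31034033e-03,  6.36804930e-05]), 'ee_pos': array([ 0.14603086, -0.53000425,  0.23088939]), 'tool_rot': array([-4.38695389e-04,  9.90983531e-01,  1.33983015e-01, -9.81748942e-06]), 'wrist_force': array([ 0.13402684, -0.23850529,  0.38447798]), 'ft_torque': array([ 0.00143729, -0.04365326, -0.00202058]), 'gripper_force': 0.0, 'width': 1.0036140868659669}
```

View pics/s1.png

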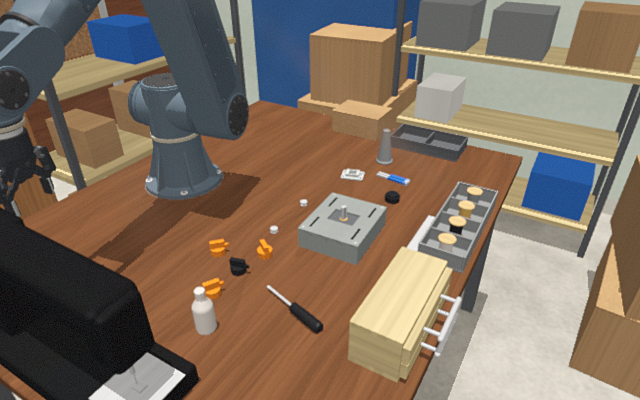

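View pics/d1.png

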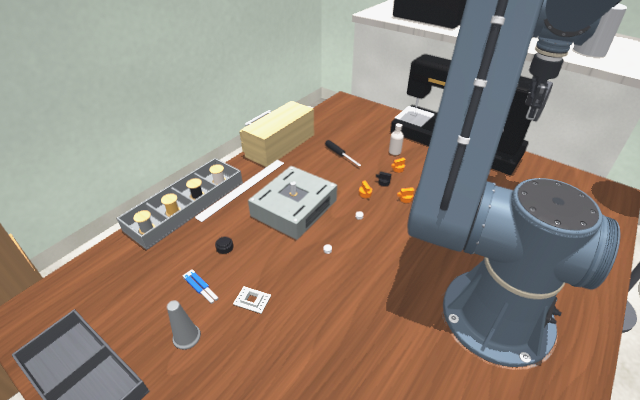

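The scene view shows the box at (343,225), bezel at (353,174) and black knob at (238,267) among orange decoys. In the side view the bezel is at (252,299), the knob at (384,178) and the box at (293,195).

```bash
python3 -c "
from h import *
a=grab('scene');b=grab('side')
for n,p,q,z in [('bezel',(353,174),(252,299),.01),('knob',(238,267),(384,178),.019),('tip',(343,208),(293,184),.094),('shaftfoot',(343,219),(293,195),.06)]:
    print(n,plane(a,[p],z),plane(b,[q],z))
c1=cv2.resize(a['frame'][190:270,290:400],None,fx=5,fy=5,interpolation=2)
c1=cv2.resize(a['frame'][185:265,295:395],(500,400),interpolation=2)
c2=cv2.resize(a['frame'][155:190,330:380],(300,210),interpolation=2)
c3=cv2.resize(a['frame'][250:285,215:265],(300,210),interpolation=2)
o=np.zeros((420,800,3),np.uint8);o[:400,:500]=c1;o[:210,500:]=c2;o[210:,500:]=c3
cv2.imwrite('pics/c1.png',o)"
```

```text
bezel [[0.4826555  0.30036497 0.01      ]] [[0.47592828 0.30526808 0.01      ]]
knob [[ 0.45905845 -0.27609524  0.019     ]] [[ 0.45394703 -0.26995838  0.019     ]]
tip [[ 0.60968772 -0.01503709  0.094     ]] [[ 0.60270784 -0.00297253  0.094     ]]
shaftfoot [[ 0.61128589 -0.01619953  0.06      ]] [[0.59923235 0.00361762 0.06      ]]
```

View pics/c1.png

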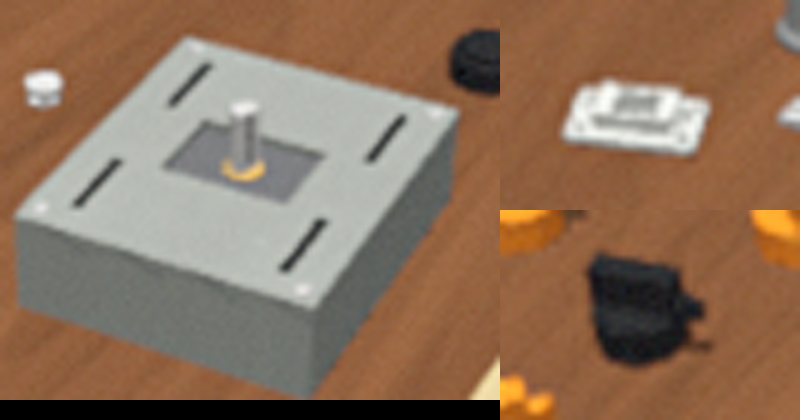

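The crop shows the shaft in the pocket with the box turned a little in plan, and the bezel lying flat. The knob stands upright with its nose towards image right. I'll fly over the knob and look closer with the wrist camera.

{"fn": "step_arm", "kwargs": {"deltas": [[31,26,-1,0,100],[31,26,-1,0,100],[31,26,-1,0,100],[31,26,-1,0,100],[31,26,-1,0,100],[31,26,-1,0,100],[31,26,-1,0,100],[31,26,-1,0,100],[31,26,-1,0,100],[31,25,-1,0,100],[0,0,0,0,100]]}}

```text
clock: 1.35
ee_pos: [0.4586, -0.2686, 0.2211]
tool_rot: [-0.0, 0.991, 0.136, 0.0]
wrist_force: [-1.0, -0.2, -0.4]
width: 0.999
gripper_force: 0.0
```

```bash
python3 -c "
from h import *
import pickle
g=grab('wrist','w2.png');pickle.dump(g,open('knob.pkl','wb'));s=state();print(s['ee_pos'],s['clock'])
print(proj(g,[[.457,-.273,.019]]))"
```

```text
[ 0.45713394 -0.2698924   0.22101484] 1.4
[[323.31937506 167.3300572 ]]
```

{"fn": "step_arm", "kwargs": {"deltas": [[15,26,1,0,100],[15,27,1,0,100],[15,27,1,0,100],[15,27,1,0,100],[15,27,1,0,100],[15,27,1,0,100],[15,27,1,0,100],[15,27,1,0,100],[15,27,1,0,100],[15,22,1,0,100],[0,0,0,0,100]]}}

```text
clock: 2.5
ee_pos: [0.6069, -0.0062, 0.2312]
tool_rot: [-0.0, 0.991, 0.135, 0.0]
wrist_force: [-0.2, -0.6, -0.1]
width: 1.0
gripper_force: 0.0
```

```bash
python3 -c "
from h import *
import pickle
g=grab('wrist','w3.png');pickle.dump(g,open('box.pkl','wb'));s=state();print(s['ee_pos'],s['clock'])
print(proj(g,[[.606,-.01,.094]]))
k=pickle.load(open('knob.pkl','rb'))
cv2.imwrite('pics/kb.png',cv2.resize(np.vstack([k['frame'],g['frame']]),(480,600)))"
```

```text
[ 0.60609605 -0.00737801  0.230999  ] 2.55
[[323.75252953 185.5361569 ]]
```

View pics/kb.png

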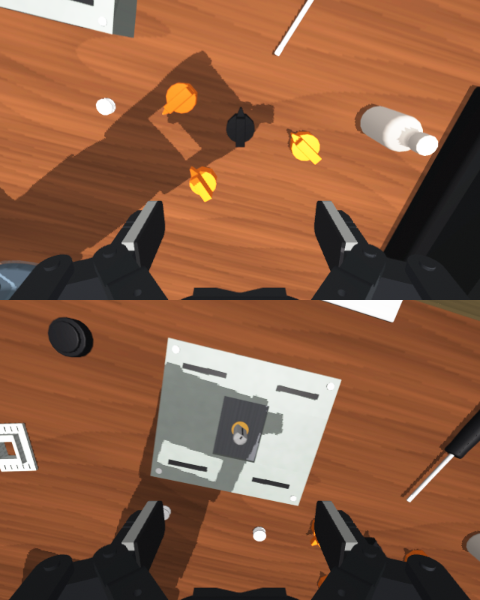

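The upper half shows the knob at about (320,170), with its nose pointing up the image. The lower half shows the box with its shaft at about (320,183). Next I'll move to the bezel and measure the box and shaft in close crops.

{"fn": "step_arm", "kwargs": {"deltas": [[-12,31,-4,0,100],[-13,31,-4,0,100],[-13,31,-4,0,100],[-13,31,-4,0,100],[-13,31,-4,0,100],[-13,31,-4,0,100],[-13,31,-4,0,100],[-13,31,-4,0,100],[-13,31,-4,0,100],[-13,31,-4,0,100],[0,0,0,0,100]]}}

```text
clock: 3.65
ee_pos: [0.4758, 0.3037, 0.1908]
tool_rot: [0.0, 0.991, 0.135, -0.001]
wrist_force: [0.9, 0.0, -0.6]
width: 0.999
gripper_force: 0.0
```

```bash
python3 -c "
from h import *
import pickle
g=grab('wrist','w4.png');pickle.dump(g,open('bez.pkl','wb'));s=state();print(s['ee_pos'],s['clock'])
u,v=proj(g,[[.479,.303,.01]])[0].astype(int);print(u,v)
b=pickle.load(open('box.pkl','rb'));k=pickle.load(open('knob.pkl','rb'))
def crop(g,u,v,w,h,W,H): return cv2.resize(g['frame'][v:v+h,u:u+w],(W,H),interpolation=cv2.INTER_CUBIC)
o=np.zeros((600,800,3),np.uint8)
o[:300,:400]=crop(g,u-50,v-38,100,75,400,300);o[:300,400:]=crop(k,280,130,80,60,400,300)
o[300:,:400]=crop(b,190,40,280,210,400,300);o[300:,400:]=crop(b,280,145,80,60,400,300)
cv2.imwrite('pics/c2.png',o);print(u-50,v-38)
f=b['frame'];hsv=cv2.cvtColor(f,cv2.COLOR_BGR2HSV)
m=((hsv[...,1]<60)&(hsv[...,2]>90)).astype(np.uint8)
m=cv2.morphologyEx(m,cv2.MORPH_CLOSE,np.ones((5,5)))
cs,_=cv2.findContours(m,0,2)
for c in cs:
    if cv2.contourArea(c)>8000:
        e=cv2.approxPolyDP(cv2.convexHull(c),6,True)[:,0];print(cv2.contourArea(c),e.tolist());P=plane(b,e,.06);print(P.round(4),np.linalg.norm(P-np.roll(P,1,0),axis=1).round(4))
"
```

```text
[0.47657688 0.30242821 0.1910332 ] 3.7
321 166
271 128
39335.0 [[225, 50], [454, 106], [397, 273], [201, 234]]
[[ 0.6862  0.0964  0.06  ]
 [ 0.695  -0.1018  0.06  ]
 [ 0.5267 -0.1101  0.06  ]
 [ 0.5165  0.0885  0.06  ]] [0.1699 0.1985 0.1686 0.1988]
```

View pics/c2.png

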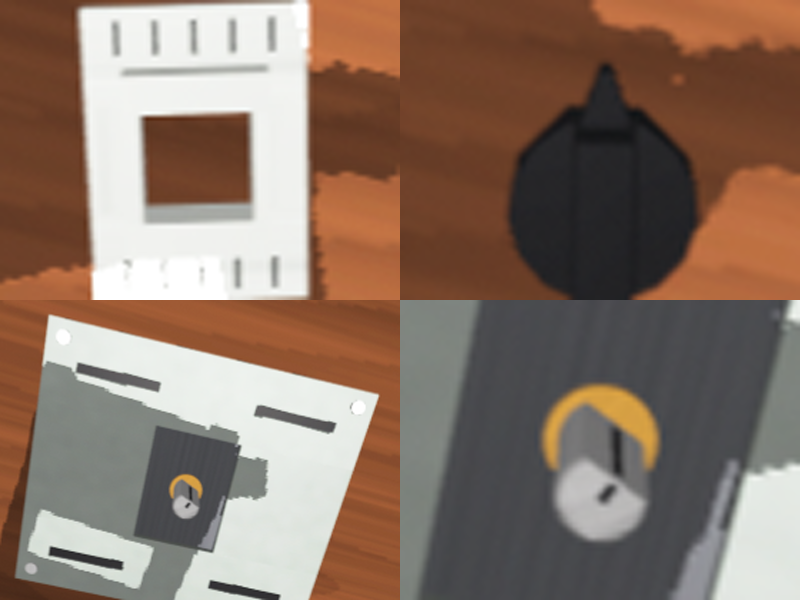

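The bezel lies with its long side up the image. The knob's nose is at crop (605,65), and the flat on the shaft faces upper right. I'll compute the poses from these features.

```bash
python3 -c "
from h import *
import pickle
L=lambda n:pickle.load(open(n+'.pkl','rb'))
b,k,z=L('box'),L('knob'),L('bez')
ang=lambda d:np.degrees(np.arctan2(d[1],d[0]))
def T(o,f,ox,oy,p): return (np.array(p,float)-[ox,oy]+.5)/f+np.array(o)-.5
# bezel
H=plane(z,T((271,128),4,0,0,[(141,116),(250,113),(254,220),(146,223)]),.016)
print('hole',H.mean(0),np.linalg.norm(H-np.roll(H,1,0),axis=1),[ang(H[0]-H[3]),ang(H[1]-H[2]),ang(H[0]-H[1])-90,ang(H[3]-H[2])-90])
hsv=cv2.cvtColor(z['frame'],cv2.COLOR_BGR2HSV);m=((hsv[...,1]<60)&(hsv[...,2]>110)).astype(np.uint8)
cs,_=cv2.findContours(m,0,2)
for c in cs:
    if cv2.pointPolygonTest(c,(321.,150.),False)>=0 or cv2.contourArea(c)>1500:
        q=cv2.minAreaRect(c);P=plane(z,cv2.boxPoints(q),.006);print('base',q,P.mean(0),np.linalg.norm(P-np.roll(P,1,0),axis=1))
# knob
n=plane(k,T((280,130),5,400,0,[(605,65)]),.021)[0]
B=plane(k,T((280,130),5,400,0,[(575,150),(572,290),(637,145),(632,290)]),.038)
print('knob nose',n,'bar',B,ang(B[0]-B[1]),ang(B[2]-B[3]))
O=plane(k,T((280,130),5,400,0,[(508,207),(697,207)]),.019);print('oct',O,np.linalg.norm(O[0]-O[1]))
# shaft
C=plane(b,T((280,145),5,400,300,[(585,460),(645,508)]),.094);d=C[1]-C[0];print('chord',C,np.linalg.norm(d),'flat dir',ang(d)+90)
c=plane(b,T((280,145),5,400,300,[(600,497),(614,486)]),.094);print('scribe',c,ang(c[1]-c[0]))
S=plane(b,T((280,145),5,400,300,[(616,428),(618,475)]),.07)
"
```

```text
hole [0.47738022 0.30365254 0.016     ] [0.0255554  0.02492264 0.02553542 0.02533629] [np.float64(17.48151986934472), np.float64(18.409974391544182), np.float64(17.160689843718032), np.float64(17.218680807993465)]
base ((319.54705810546875, 165.6015625), (74.61479187011719, 57.09295654296875), 88.31531524658203) [0.47744283 0.30414081 0.006     ] [0.07302517 0.05244384 0.07290067 0.05632476]
base ((611.5, 158.0), (120.0, 55.0), 90.0) [0.55605928 0.04093123 0.006     ] [0.11862722 0.04820872 0.11985162 0.0539148 ]
base ((128.0, 67.5), (71.0, 140.0), 90.0) [0.51721402 0.48764024 0.006     ] [0.05932196 0.11705486 0.05816569 0.12460849]
knob nose [ 0.48057585 -0.26350652  0.021     ] bar [[ 0.4665267  -0.26153925  0.038     ]
 [ 0.43975676 -0.26832922  0.038     ]
 [ 0.47060163 -0.27250866  0.038     ]
 [ 0.44289217 -0.27949752  0.038     ]] 14.232444103240475 14.155852239664167
oct [[ 0.447329   -0.2525987   0.019     ]
 [ 0.45761442 -0.28923924  0.019     ]] 0.03805679200708562
chord [[ 0.6118143  -0.0022469   0.094     ]
 [ 0.60652364 -0.01403026  0.094     ]] 0.012916604650018905 flat dir -24.17981139904488
scribe [[ 0.60635816 -0.0063269   0.094     ]
 [ 0.60880577 -0.0080455   0.094     ]] -35.07483451516354
```

{"fn": "step_arm", "kwargs": {"deltas": [[0.8,1.4,-40,2,100],[0,0,-40,0,70],[0,0,-40,0,70],[0,0,-35,0,70],[0,0,-20,0,70],[0,0,-8,0,70],[0,0,0,0,70],[0,0,0,0,20],[0,0,0,0,20],[0,0,0,0,20],[0,0,0,0,20],[0,0,0,0,20]]}}

```text
clock: 4.9
ee_pos: [0.4788, 0.3043, 0.0101]
tool_rot: [-0.0, 0.988, 0.151, 0.001]
wrist_force: [-0.2, -2.6, 7.5]
width: 0.372
gripper_force: 59.4
```

{"fn": "step_arm", "kwargs": {"deltas": [[0,0,10,0,20],[0,0,25,0,20],[0,0,40,0,20],[0,0,40,0,20],[10,-25,5,-1.4,20],[13,-32,0,-1.5,20],[13,-32,0,-1.5,20],[13,-32,0,-1.5,20],[13,-32,0,-1.5,20],[13,-32,0,-1.5,20],[13,-32,0,-1.5,20],[13,-32,0,-1.5,20],[13,-32,0,-1.5,20],[13,-30,0,-1.2,20],[0,0,0,0,20],[0,0,0,0,20]]}}

```text
clock: 6.5
ee_pos: [0.6048, -0.0071, 0.1291]
tool_rot: [-0.0, 1.0, 0.024, 0.0]
wrist_force: [-1.0, 0.8, -0.1]
width: 0.374
gripper_force: 59.8
```

```bash
python3 -c "
from h import *
import pickle
g=grab('wrist','w5.png');pickle.dump(g,open('hold.pkl','wb'));s=state();print(s['ee_pos'],s['tool_rot'],s['clock'],s['width'])
cv2.imwrite('pics/c3.png',cv2.resize(g['frame'][60:360,150:490],(680,600),interpolation=2))"
```

```text
[ 0.60462138 -0.00636765  0.12892216] [-9.43704131e-05  9.99698548e-01  2.45515765e-02  1.53509509e-04] 6.55 0.37200068283487714
```

View pics/c3.png

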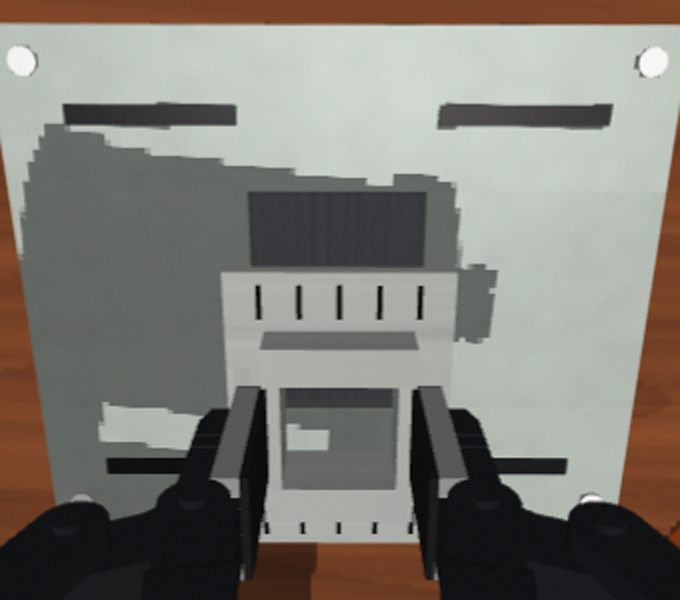

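The held bezel is level, with its far edge at crop (222,272)-(456,270). The far edge of the pocket is at (248,193)-(426,192), nearly aligned.

```bash
python3 -c "
from h import *
import pickle
g=pickle.load(open('hold.pkl','rb'))
ang=lambda d:np.degrees(np.arctan2(d[1],d[0]))+90
T=lambda p:(np.array(p,float)+.5)/2-.5+[150,60]
zb=.1189
B=plane(g,T([(222,272),(456,270)]),zb+.006);H=plane(g,T([(281,388),(398,388)]),zb+.016);P=plane(g,T([(248,193),(426,192)]),.06);S=plane(g,T([(22,61),(652,62)]),.06)
E=plane(g,T([(0,25),(676,23)]),.06)
for n,X in zip('BHPSE',(B,H,P,S,E)):
  print(n,X.round(4).tolist(),np.linalg.norm(X[1]-X[0]),'mid',X.mean(0)[:2],ang(X[1]-X[0]))
"
```

```text
B [[0.6378, 0.0206, 0.1249], [0.6408, -0.0307, 0.1249]] 0.051393462674262695 mid [ 0.63933909 -0.00504869] 3.3370074225000224
H [[0.6153, 0.0064, 0.1349], [0.6166, -0.019, 0.1349]] 0.025393493021373822 mid [ 0.61594933 -0.00632264] 2.82355945272775
P [[0.6411, 0.0228, 0.06], [0.6441, -0.0314, 0.06]] 0.05427433755985994 mid [ 0.64263043 -0.00429643] 3.1456402405867436
S [[0.6764, 0.0877, 0.06], [0.685, -0.0926, 0.06]] 0.18053630784013014 mid [ 0.68069035 -0.00247336] 2.7290056142306156
E [[0.6858, 0.0929, 0.06], [0.6957, -0.0973, 0.06]] 0.19045742065005683 mid [ 0.69077379 -0.00220288] 2.9741446169126817
```

{"fn": "step_arm", "kwargs": {"deltas": [[2.4,0.6,-10,0,20],[0,0,-20,0,20],[0,0,-18,0,20],[0,0,-6,0,20],[0,0,-3,0,20],[0,0,-2,0,20],[0,0,-2,0,20],[0,0,-2,0,20],[0,0,-2,0,20],[0,0,0,0,20]]}}

```text
clock: 7.55
ee_pos: [0.6075, -0.0062, 0.0641]
tool_rot: [0.0, 1.0, 0.024, 0.0]
wrist_force: [-2.9, 0.6, 6.5]
width: 0.37
gripper_force: 60.6
```

{"fn": "step_arm", "kwargs": {"deltas": [[0,0,-1,0,20],[0,0,-0.5,0,20],[0,0,0,0,20]]}}

```text
clock: 7.85
ee_pos: [0.6076, -0.0063, 0.064]
tool_rot: [0.0, 1.0, 0.024, 0.0]
wrist_force: [-8.3, 0.7, 22.1]
width: 0.372
gripper_force: 62.3
```

{"fn": "step_arm", "kwargs": {"deltas": [[0,0,1.5,0,60],[0,0,0,0,60],[0,0,0,0,60],[0,0,10,0,60],[0,0,25,0,100],[0,0,30,0,100],[0,0,35,0,100],[0,0,34,0,100],[0,0,0,0,100],[0,0,0,0,100]]}}

```text
clock: 8.85
ee_pos: [0.6074, -0.0062, 0.1981]
tool_rot: [0.0, 1.0, 0.024, 0.001]
wrist_force: [-0.3, -1.2, 0.1]
width: 1.002
gripper_force: 0.0
```

```bash
python3 -c "
from h import *
import pickle
g=grab('wrist','w6.png');pickle.dump(g,open('seat.pkl','wb'));s=state();print(s['ee_pos'],s['clock'])
u,v=proj(g,[[.606,-.0065,.094]])[0].astype(int);print(u,v)
o=np.zeros((600,800,3),np.uint8)
o[:]=cv2.resize(g['frame'][v-60:v+60,u-80:u+80],(800,600),interpolation=2)
cv2.imwrite('pics/c4.png',o)"
```

```text
[ 0.60692553 -0.00619341  0.19695804] 8.9
319 198
```

View pics/c4.png

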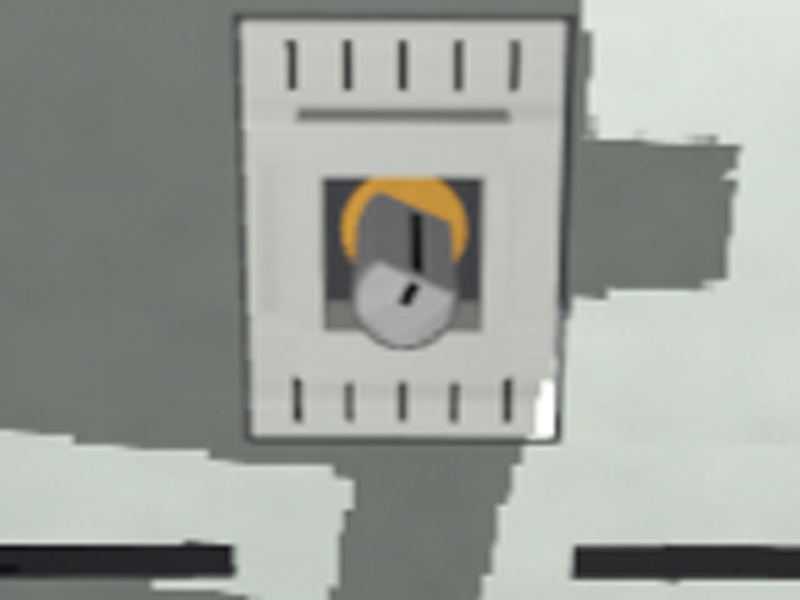

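The bezel sits flush in the pocket. On the shaft tip the flat's chord runs about (377,262)-(455,293) and the scribe runs (404,303)-(415,284).

```bash
python3 -c "
from h import *
import pickle
g=pickle.load(open('seat.pkl','rb'))
ang=lambda d:np.degrees(np.arctan2(d[1],d[0]))
u,v=proj(g,[[.606,-.0065,.094]])[0].astype(int)
T=lambda p:(np.array(p,float)+.5)/5-.5+[u-80,v-60]
C=plane(g,T([(377,262),(455,293)]),.094);S=plane(g,T([(403,305),(415,283)]),.094)
D=plane(g,T([(353,299),(457,299),(405,347)]),.094)
print(C,np.linalg.norm(C[0]-C[1]),ang(C[1]-C[0])+90,S,ang(S[1]-S[0]))
print(D,np.linalg.norm(D[0]-D[1]))
n=ang(C[1]-C[0])+90;n=np.radians(n);print('ctr by chord',C.mean(0)-4.5e-3*np.array([np.cos(n),np.sin(n),0]),'by base',D[2]+[.008,0,0])
# scribe along the flat: vertical line
F=plane(g,T([(417,213)]),.0625);print(F)
# collar
L=plane(g,T([(341,228),(468,228)]),.056);print(L)
"
```

```text
[[ 0.61211067 -0.00188567  0.094     ]
 [ 0.60788301 -0.01361139  0.094     ]] 0.012464578136824429 -19.82657285185195 [[ 0.60562478 -0.00603348  0.094     ]
 [ 0.60914305 -0.00762849  0.094     ]] -24.387099168172217
[[ 0.6061937   0.00139905  0.094     ]
 [ 0.60696209 -0.01396272  0.094     ]
 [ 0.59900937 -0.00666421  0.094     ]] 0.015380975520512688
ctr by chord [ 0.60576358 -0.00622225  0.094     ] by base [ 0.60700937 -0.00666421  0.094     ]
[[ 0.6107517  -0.00808733  0.0625    ]]
[[ 0.6056072   0.00439988  0.056     ]
 [ 0.60667508 -0.01694958  0.056     ]]
```

{"fn": "step_arm", "kwargs": {"deltas": [[-15,-26,0,1.1,40],[-16,-27,0,1.2,40],[-16,-27,0,1.2,40],[-16,-27,0,1.2,40],[-16,-27,0,1.2,40],[-16,-27,0,1.1,40],[-16,-27,-5,1.1,40],[-16,-27,-10,1.1,40],[-15,-27,-10,1.1,40],[-13.4,-22.8,-10,1.1,40],[0,0,-35,0,40],[0,0,-35,0,40],[0,0,-30,0,40],[0,0,0,0,40]]}}

```text
clock: 10.3
ee_pos: [0.4493, -0.2693, 0.0582]
tool_rot: [-0.003, 0.992, 0.123, -0.003]
wrist_force: [-0.4, 0.4, 0.9]
width: 0.398
gripper_force: 0.0
```

```bash
python3 -c "
from h import *
import pickle
g=grab('wrist','w7.png');pickle.dump(g,open('k2.pkl','wb'));s=state();print(s['ee_pos'],s['tool_rot'],s['clock'],s['width'])
print(proj(g,[[.452,-.271,.038]]))
cv2.imwrite('pics/c5.png',cv2.resize(g['frame'][100:340,160:480],(800,600),interpolation=2))"
```

```text
[ 0.45061086 -0.27011842  0.06051998] [-0.00171659  0.99232762  0.12361044 -0.00184444] 10.35 0.3992113809999067
[[324.51422287 245.12853185]]
```

View pics/c5.png

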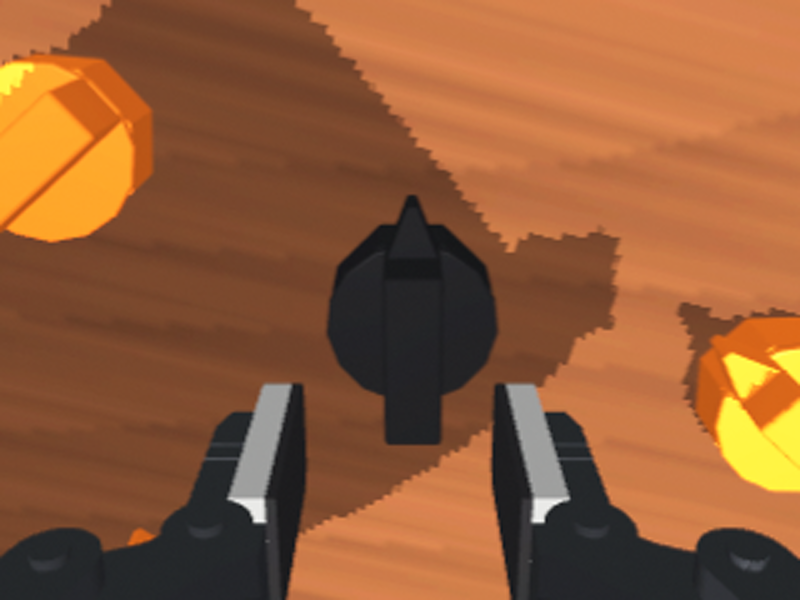

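The bar is centred between the fingers (bar at crop column 412, ends at rows 278 and 443). I'll descend and grip it.

{"fn": "step_arm", "kwargs": {"deltas": [[0,0,-20,0,40],[0,0,-15,0,40],[0,0,-2,0,40],[0,0,0,0,40],[0,0,0,0,0],[0,0,0,0,0],[0,0,0,0,0],[0,0,0,0,0],[0,0,0,0,0]]}}

```text
clock: 11.25
ee_pos: [0.4524, -0.2713, 0.0266]
tool_rot: [0.001, 0.992, 0.124, 0.001]
wrist_force: [-1.2, 1.4, 8.3]
width: 0.12
gripper_force: 59.2
```

{"fn": "step_arm", "kwargs": {"deltas": [[0,0,15,0,0],[0,0,35,0,0],[0,0,40,0,0],[14,25,33,-3,0],[15.5,27,0,-4,0],[15.5,27,0,-4,0],[15.5,27,0,-4,0],[15.5,27,0,-4,0],[15.5,27,0,-4,0],[15.5,27,0,-4,0],[15.5,27,0,-4,0],[15.5,27,0,-4,0],[15.5,25,0,-1.2,0],[16,26,0,0,0],[0,0,0,0,0],[0,0,0,0,0]]}}

```text
clock: 12.85
ee_pos: [0.6213, 0.0213, 0.1486]
tool_rot: [0.0, 0.982, -0.19, 0.0]
wrist_force: [-0.8, -0.3, -0.5]
width: 0.123
gripper_force: 58.9
```

```bash
python3 -c "
from h import *
import pickle
g=grab('wrist','w8.png');pickle.dump(g,open('k3.pkl','wb'));s=state();print(s['ee_pos'],s['tool_rot'],s['clock'],s['width'],np.degrees(2*np.arctan2(s['tool_rot'][2],s['tool_rot'][1])))
cv2.imwrite('pics/c6.png',cv2.resize(g['frame'][150:390,160:480],(800,600),interpolation=2))"
```

```text
[0.62107739 0.02073724 0.14857029] [ 8.54382425e-05  9.81656522e-01 -1.90657977e-01 -3.03106527e-05] 12.9 0.1183946484936929 -21.982371026671768
```

View pics/c6.png

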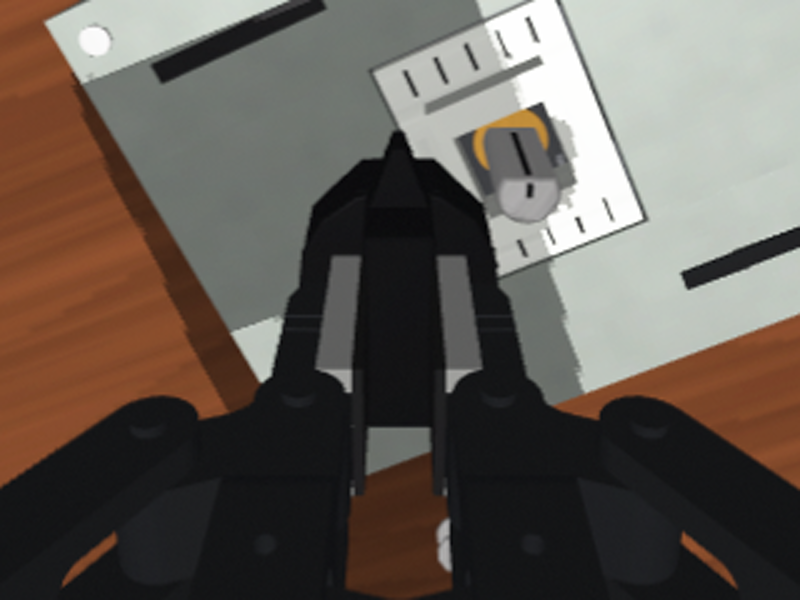

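The knob is held straight with its nose at crop (398,133). The shaft tip is at about (529,193) with its flat facing along the nose. I overshot by design error, but both are in view, so I'll measure the offset.

```bash
python3 -c "
from h import *
import pickle
g=pickle.load(open('k3.pkl','rb'))
ang=lambda d:np.degrees(np.arctan2(d[1],d[0]))
T=lambda p:(np.array(p,float)+.5)/2.5-.5+[160,150]
C=plane(g,T([(502,179),(557,180)]),.094);print('chord',np.linalg.norm(C[1]-C[0]),ang(C[1]-C[0])+90)
D=plane(g,T([(499,196),(560,196),(529.5,222)]),.094);n=np.radians(-22);x=np.array([np.cos(n),np.sin(n),0]);y=np.array([-x[1],x[0],0])
print('shaft',D[:2].mean(0),D[2]+.008*x,C.mean(0)-.0045*x)
zu=.122
N=plane(g,T([(398,133)]),zu+.022)[0];print('nose',N,'knob ctr',N-.03*x)
B=plane(g,T([(362,258),(439,258),(366,425),(434,425)]),zu+.038)
print('bar',B[:2].mean(0),B[2:].mean(0),np.linalg.norm(B[0]-B[1]),ang(B[:2].mean(0)-B[2:].mean(0)))
"
```

```text
chord 0.013325831675857703 -22.98225022076987
shaft [ 0.60594091 -0.00654168  0.094     ] [ 0.60675115 -0.00725026  0.094     ] [ 0.6058898  -0.00628542  0.094     ]
nose [0.64986986 0.01032298 0.144     ] knob ctr [0.62205434 0.02156118 0.144     ]
bar [0.63456938 0.01600889 0.16      ] [0.60365888 0.02848546 0.16      ] 0.012813586140431023 -21.980747690127405
```

{"fn": "step_arm", "kwargs": {"deltas": [[-8,-14,0,-0.5,0],[-7.5,-13.8,0,0,0],[0,0,-12,0,0],[0,0,-10,0,0],[0,0,-3,0,0],[0,0,-2,0,0],[0,0,-2,0,0],[0,0,-2,0,0],[0,0,0,0,0]]}}

```text
clock: 13.8
ee_pos: [0.6059, -0.0067, 0.1171]
tool_rot: [-0.0, 0.981, -0.195, -0.0]
wrist_force: [0.5, -0.6, 0.2]
width: 0.122
gripper_force: 58.9
```

{"fn": "step_arm", "kwargs": {"deltas": [[0,0,-2,0,0],[0,0,-2,0,0],[0,0,-2,0,0],[0,0,-2,0,0],[0,0,-2,0,0],[0,0,0,0,0]]}}

```text
clock: 14.4
ee_pos: [0.6057, -0.0068, 0.1069]
tool_rot: [0.0, 0.981, -0.195, -0.0]
wrist_force: [-0.1, -0.2, -0.8]
width: 0.118
gripper_force: 58.9
```

Inserting with no resistance. Now I'll press home and on to the stop.

{"fn": "step_arm", "kwargs": {"deltas": [[0,0,-2,0,0],[0,0,-2,0,0],[0,0,-1,0,0],[0,0,0,0,0]]}}

```text
clock: 14.8
ee_pos: [0.6061, -0.0068, 0.1026]
tool_rot: [-0.0, 0.981, -0.195, 0.0]
wrist_force: [-1.3, 0.5, 4.7]
width: 0.12
gripper_force: 59.6
```

{"fn": "step_arm", "kwargs": {"deltas": [[0,0,-1,0,0],[0,0,-1,0,0],[0,0,-1,0,0],[0,0,0,0,0]]}}

```text
clock: 15.2
ee_pos: [0.6061, -0.0068, 0.0998]
tool_rot: [-0.0, 0.981, -0.195, 0.0]
wrist_force: [-1.5, 0.7, 6.6]
width: 0.12
gripper_force: 59.8
```

{"fn": "step_arm", "kwargs": {"deltas": [[0,0,-1,0,0],[0,0,-1,0,0],[0,0,0,0,0]]}}

```text
clock: 15.5
ee_pos: [0.6063, -0.0069, 0.0985]
tool_rot: [-0.0, 0.981, -0.195, 0.001]
wrist_force: [-2.9, 0.9, 11.5]
width: 0.12
gripper_force: 60.5
```

{"fn": "step_arm", "kwargs": {"deltas": [[0,0,-0.5,0,0],[0,0,-0.5,0,0],[0,0,0,0,0]]}}

```text
clock: 15.8
ee_pos: [0.6065, -0.0069, 0.0983]
tool_rot: [-0.0, 0.981, -0.195, 0.001]
wrist_force: [-5.6, 0.7, 19.5]
width: 0.117
gripper_force: 61.5
```

The force rises steeply at z 0.098, 6 mm below home, so the shaft is at its stop. One look before I hand in.

{"fn": "step_arm", "kwargs": {"deltas": [[0,0,0,0,0],[0,0,0,0,0],[0,0,0,0,0]]}}

```text
clock: 16.1
ee_pos: [0.6065, -0.0069, 0.0983]
tool_rot: [-0.0, 0.981, -0.195, 0.001]
wrist_force: [-6.3, 0.5, 19.9]
width: 0.117
gripper_force: 61.5
```

```bash
python3 -c "
from h import *
g=grab('wrist');h=grab('scene');s=state();print(s['wrist_force'],s['ee_pos'])
o=np.hstack([cv2.resize(g['frame'][150:390,160:480],(400,300)),cv2.resize(h['frame'][170:260,285:405],(400,300),interpolation=2)])
cv2.imwrite('pics/c7.png',o)"
```

```text
[-5.80099896  0.89938285 19.51321807] [ 0.606539   -0.00688058  0.09831213]
```

View pics/c7.png

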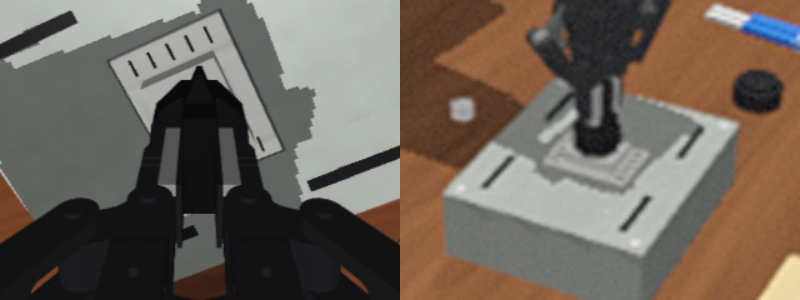

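The pictures show the bezel still flush in the pocket and the knob pressed down over it, nose at about (198,70) in the left half. I'll hand in.

```bash
python3 -c "
from h import *
print(close_job())"
```

```text
the job is handed in; nothing more can be done
None
```

I handed the job in at about 16 s of the 61 s allowed: the bezel is seated flush in the pocket, and the gripper still holds the knob on the D-shaft, pointer along the flat, pressed to the spring stop with about 20 N.

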